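# Fire the spring cap press on a loaded vial

### The arm

A 6-joint arm with a two-finger parallel gripper is mounted at the origin on the work surface. World frame = base frame: x ahead of the robot, y to its left, z up, the work surface at z = 0. Lengths are in mm, angles in rad, forces in N, time in s.
With the tool pointing down it reaches from about 300 to 775 mm from the base axis. Payload 14.6 kg.
Tool frame: the origin (TCP) lies on the centre line of the jaws, within the pads' length; the fingertips stand 19 mm ahead of it and the grasp point (between the pads) is the TCP (bot.tip_reach is the distance from the TCP to the fingertips, in mm); z points along the fingers, y is the line along which they close (so a half turn about z gives the same grasp; the last joint's range is limited). The gripper opens to 85 mm and grips with 20 to 120 N. Pads are 22 mm wide; open, the fingers measure 114 mm over their backs; the gripper's body (76 mm by 85 mm) begins 54 mm behind the grasp point. The pads swing forward as they close: fully open they stand 13 mm farther back than shut.
Start: joints at [1.033, 0.3, 1.521, -0, 1.321, -0.067], TCP at [249.476, 490.155, 250.281] pointing down, gripper open.
Joint ranges: [-3.03, 3.03], [-0.79, 2.21], [0.23, 2.52], [-1.04, 4.18], [0, 3.07], [-2.55, 2.55]. Speed limits (rad/s): [2.22, 2.22, 2.57, 3.14, 3.14, 3.14].

### API

Orientations are given as a unit quaternion [w, x, y, z].
In Python, from rig import bot gives the robot as it stands. Calls block until the motion is done:
- bot.move_to(position, orientation): joint-space move of the TCP to a pose.
- bot.servo_line(position, attitude=None, speed=150, until_force=None): straight line of the TCP; attitude=None keeps the orientation; speed is the mean speed in mm/s. With until_force (N) it stops when the force on the tool has changed by that much, and returns True; else False.
- bot.move_joints(angles): joint-space move.
- bot.move_gripper(opening, grip_force=None): finger opening in mm; grip_force is the grip in N (None keeps the last); returns when the fingers have stopped.
- bot.dwell(seconds).
- bot.ik(position, orientation): joint angles nearest the present ones, or None.
- bot.read_state(): the state.
- bot.read_camera(name): name is "scene" or "side" or "wrist"; returns a dict with "image" (400x640x3 uint8, blue, green, red), "depth" (400x640 float32, mm along the optical axis (not along the pixel's ray), 0 where there is no reading), "fovy" (degrees; the focal length in pixels is half the picture's height over the tangent of half this angle, whatever the lens; pixels are square), "cx", "cy" (the principal point, pixels), "eye" and "attitude" of the camera in the world; the wrist camera has in their place "mount" (4x4, takes a point from camera to tool coordinates, whose origin is the TCP and whose axes are the flange's). Camera axes: x right, y down, z forward; pixel columns grow to the right and rows downward; lengths in mm; the calibration is good to about 2 mm. A picture is of the moment at which its call begins: read the wrist's pose just before it.
A pose or a line that the arm cannot do raises bot.MotionError and nothing moves.
- bot.finish_job(): hands the job in; it is judged then, once.
The state is a dict: "clock": time; "joint_positions": joint angles; "qvel": joint speeds; "effort": joint torques, N m; "ee_pos": TCP position; "tool_rot": TCP orientation; "ft_force": force on the tool from outside, world axes, zero at the start; "moment": the same for the moment, N m; "grip_width": finger opening in mm; "grip_force": force on a finger pad.
Only numpy, scipy, OpenCV 4.12 (cv2) and the standard library are available. Lean on these libraries where they do the work, as an engineer would, in place of code of your own. Each camera call takes 0.05 s, during which the arm holds its last target. There are 200 camera calls.

### The job

Two spring cap presses stand on the lab bench, and one of them has a glass vial lying in its cradle with its metal cap not yet fully on. On that press, draw the striker back by its upright post until the sear catches, let go of it, then push the trip pad down so that the striker fires and drives the cap fully home. Leave the press uncocked, with its pad released.

Things in the scene. Friction and masses are not known exactly. Their poses are not given: they have to be found in the camera images.
- draw_knob (a point): Grip point on the upright draw post of the loaded press: a plain steel pin 18 mm in diameter rising from the level striker rod and moving with it, free from 55 to 105 mm above the bench; this point is on its axis, 86 mm up. Bearing blocks beside its travel end 55 mm up. The point's x axis is level, along the rod towards the vial, z up: draw back along -x.
- trip_pad (a point): Centre of the top of the trip pad of the same press: a black pad 34 x 34 mm, top 54 mm above the bench, at the end away from the vial, on the rod's line 130 to 170 mm behind the post; x points to the vial. Push it straight down: the sear lets go 7 to 9 mm down, the stop is at 10 mm, its spring and the sear take up to about 8 N. It rises by itself.
- striker (a joint): How far the striker is drawn back, m. 0: forward, nose where a seated cap lies; at the start it rests on the proud cap at 0.007 to 0.011. The sear catches beyond 0.038 and then holds it there; end stop 0.048, so draw to about 0.044. A spring pulls it forward, 5 N at 0 to 13 N at the stop; riding over the sear just before the catch adds a few N.
- cap (a joint): How far the vial's metal cap (23 mm in diameter, 14 mm long, in line with the striker's nose) stands proud, m. 0: fully home on the vial; 0.007 to 0.011 at the start. A stiff push fit (about 18 N): the spring's steady push does not move it, the striker's blow does.

How it is judged:
By the outcome, as a careful person would: the job done as asked, in the order asked, and still so for the second after the job is handed in, with the robot touching nothing.
It also fails if it takes over 42 s, if anything falls off the work surface, if the arm or the gripper's body presses on something with over 40 N, if the wrist force passes 120 N, or if a joint passes its speed limit or range.

## Working session

There is one attempt and no reset: what is moved stays moved. The work goes in short steps, each a Python script; the robot and the scene stay as the last script left them, time stands still between calls to the robot, and variables do not carry over. Pictures are saved under pics/ and viewed, at most 10 in all, crops included, and the job is handed in when it is done.

```bash
mkdir -p pics; cat > h.py <<'E'
import numpy as np, cv2
from rig import bot
from scipy.spatial.transform import Rotation as R
def q2R(q): return R.from_quat([q[1],q[2],q[3],q[0]]).as_matrix()
def cam(name):
    s=bot.read_state(); c=bot.read_camera(name)
    if name=="wrist":
        T=np.eye(4);T[:3,:3]=q2R(s["tool_rot"]);T[:3,3]=s["ee_pos"];M=T@np.array(c["mount"])
    else:
        M=np.eye(4);a=np.array(c["attitude"]);M[:3,:3]=a if a.shape==(3,3) else q2R(a);M[:3,3]=c["eye"]
    c["M"]=M;c["f"]=200/np.tan(np.radians(c["fovy"])/2);return c
def cloud(c):
    d=c["depth"];v,u=np.mgrid[:400,:640]
    p=np.stack([(u-c["cx"])*d/c["f"],(v-c["cy"])*d/c["f"],d],-1)
    w=p@c["M"][:3,:3].T+c["M"][:3,3];w[d==0]=np.nan;return w
E
python3 - <<'E'
from h import *
for n in("scene","side"):
    c=cam(n);cv2.imwrite(f"pics/{n}.png",c["image"]);np.save(n+".npy",cloud(c));np.save(n+"_img.npy",c["image"]);print(n,c["M"].round(2).tolist(),c["f"],c["cx"],c["cy"])
s=bot.read_state();print(s["clock"],s["tool_rot"],s["grip_width"])
E
```

```text
scene [[0.42, 0.49, -0.76, 1233.32], [0.91, -0.25, 0.34, -313.3], [-0.02, -0.84, -0.55, 587.55], [0.0, 0.0, 0.0, 1.0]] 478.5221845372439 315.198871731595 204.19812770527105
side [[0.91, -0.24, 0.35, 271.38], [-0.42, -0.55, 0.72, -529.38], [0.02, -0.8, -0.6, 524.71], [0.0, 0.0, 0.0, 1.0]] 375.88489142806543 318.0461910193416 204.89518201693093
0.1 [-1.42700643e-04  2.33243305e-01  9.72418278e-01 -4.82557455e-04] 85.76779938012866
```

View pics/scene.png

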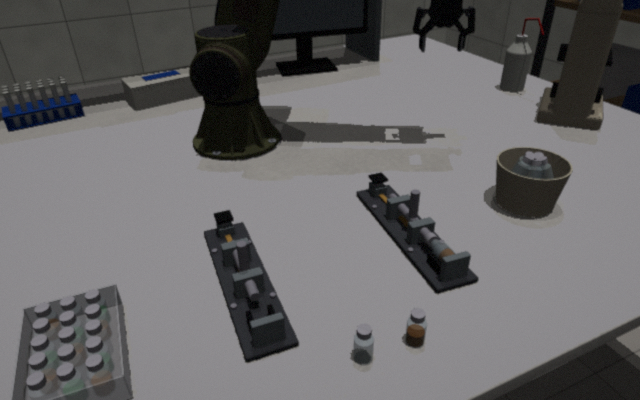

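View pics/side.png

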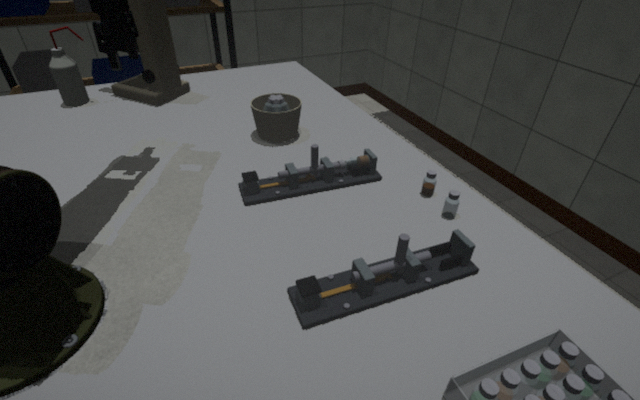

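The loaded press is the right-hand one in the scene view: post top near (415,194), pad near (378,178), vial near (437,245). In the side view it is the far one, with post top near (314,148) and pad near (249,175). The other press has an empty cradle.

```bash
python3 - <<'E'
import numpy as np
for n,pts in(("scene",[(415,194),(415,203),(378,178),(445,250),(455,262)]),("side",[(314,148),(314,160),(249,175),(365,157)])):
    w=np.load(n+".npy")
    for u,v in pts: print(n,u,v,np.nanmedian(w[v-1:v+2,u-1:u+2].reshape(-1,3),0).round(0))
a=np.vstack([np.load(n+".npy").reshape(-1,3) for n in("scene","side")])
a=a[~np.isnan(a).any(1)]
m=(a[:,2]>5)&(a[:,2]<115)&(a[:,0]>300)&(a[:,0]<800)&(a[:,1]>-50)&(a[:,1]<250)
b=a[m]; p=b[b[:,2]>70]
print(len(p)); 
for z0,z1 in((72,85),(85,98),(98,112)):
    q=p[(p[:,2]>z0)&(p[:,2]<z1)];print(z0,len(q),q.min(0).round(),q.max(0).round(),np.median(q,0).round())
E
```

```text
scene 415 194 [609. 176. 103.]
scene 415 203 [610. 177.  82.]
scene 378 178 [453. 192.  52.]
scene 445 250 [723. 164.  53.]
scene 455 262 [758. 158.  53.]
side 314 148 [598. 174. 103.]
side 314 160 [599. 174.  69.]
side 249 175 [444. 195.  56.]
side 365 157 [732. 161.  55.]
291
72 87 [593. 170.  72.] [613. 188.  85.] [606. 175.  79.]
85 95 [594. 170.  85.] [613. 186.  98.] [605. 175.  91.]
98 91 [594. 170.  98.] [612. 189. 107.] [604. 177. 104.]
```

```bash
cat >> h.py <<'E'
def down(yaw):
    q=(R.from_euler('z',yaw,degrees=True)*R.from_matrix(np.diag([1.,-1,-1]))).as_quat();return [q[3],q[0],q[1],q[2]]
E
python3 - <<'E'
from h import *
for y in(173.5,-6.5): print(y,bot.ik([560,183,230],down(y)))
js=[(bot.ik([560,183,230],down(y)),y) for y in(173.5,-6.5)]
js=[(abs(np.array(j)[5]),y) for j,y in js if j is not None]
y=min(js)[1];print(y)
bot.move_to([560,183,230],down(y))
c=cam("wrist");cv2.imwrite("pics/w1.png",c["image"]);np.save("w1.npy",cloud(c))
print(np.array(c["mount"]).round(2).tolist(),c["f"],bot.read_state()["clock"])
E
```

```text
173.5 [ 2.53681959e-01  4.03182401e-01  1.43002643e+00 -4.44089210e-16
  1.30838382e+00 -1.20366797e+00]
-6.5 [ 2.53681959e-01  4.03182401e-01  1.43002643e+00 -4.44089210e-16
  1.30838382e+00  1.93792469e+00]
173.5
[[-0.0, -0.95, -0.3, 77.52], [1.0, -0.0, 0.0, -0.0], [-0.0, -0.3, 0.95, -123.24], [0.0, 0.0, 0.0, 1.0]] 277.5382791140129 1.7583
```

View pics/w1.png

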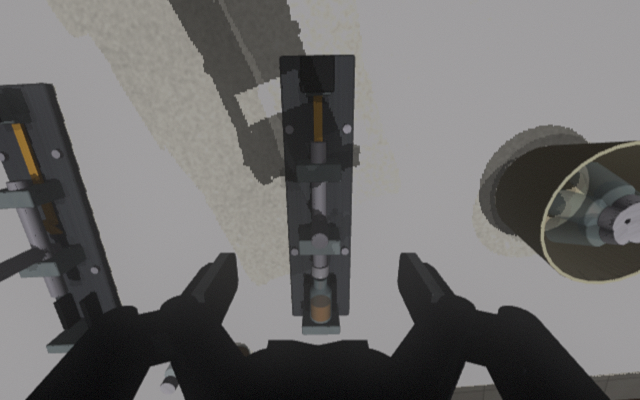

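The loaded press runs almost straight down the picture, with the pad near (318,75), the post top near (320,242) and the capped vial near (320,305). It is aligned with the tool.

```bash
python3 - <<'E'
from h import *
w=np.load("w1.npy");b=w[:340,250:390].reshape(-1,3);b=b[~np.isnan(b).any(1)]
t=b[(b[:,2]>97)&(b[:,2]<112)];print("post",len(t),t.min(0),t.max(0),t.mean(0))
t=b[(b[:,2]>85)&(b[:,2]<97)];print("post side",len(t),len(t) and t.mean(0))
p=b[(b[:,0]<485)&(b[:,2]>44)&(b[:,2]<64)];print("pad",len(p),p.min(0),p.max(0),p.mean(0))
pl=b[(b[:,2]>6)&(b[:,2]<22)]
import cv2
print("plate",np.median(pl[:,2]),cv2.minAreaRect(pl[:,:2].astype(np.float32)))
E
```

```text
post 266 [592.345669   172.6966446   97.42281299] [609.21435429 189.94577052 105.93594005] [599.62210813 181.32705359 103.66428152]
post side 79 [594.3772245  181.85248839  91.29986311]
pad 1279 [426.87048283 178.92355179  46.59461338] [462.69470118 214.9527688   55.79120793] [444.69326862 196.84150533  53.37639053]
plate 11.47630573057026 ((593.2953491210938, 182.13648986816406), (85.23197937011719, 349.3245849609375), 84.3369140625)
```

```bash
python3 - <<'E'
from h import *
np.set_printoptions(precision=2,suppress=True)
u=np.array([np.cos(np.radians(-5.7)),np.sin(np.radians(-5.7)),0]);q=down(174.3)
P=np.array([601,181,86.])
def st(n):
    s=bot.read_state();print(n,s["clock"],np.array(s["ee_pos"]),np.array(s["ft_force"]),s["grip_width"],s["grip_force"])
bot.move_to(P+[0,0,60],q)
print(bot.servo_line(P,speed=100,until_force=15));st("down")
bot.move_gripper(18-4,grip_force=50);st("grip")
c=cam("wrist");cv2.imwrite("pics/w2.png",c["image"])
for d in(10,20,30,35):
    bot.servo_line(P-u*d,speed=40);st(d)
E
```

```text
False
down 2.9667 [601.33 181.13  86.81] [-0.02 -0.35  0.25] 85.71088444456964 0.0
grip 3.6 [601.07 181.02  86.24] [-1.66  0.36  2.6 ] 16.702785565980733 48.66615951061249
10 4.05 [591.88 181.88  86.26] [ 8.14  0.71 -1.39] 17.108999958659055 48.75989019870758
20 4.45 [582.33 182.86  86.33] [11.55 -0.48 -2.41] 16.515945440858914 52.69771993160248
30 4.85 [572.31 183.84  86.3 ] [12.23  0.11 -4.36] 16.909604436403757 52.60340452194214
35 5.125 [567.41 184.31  86.3 ] [13.32 -0.26 -4.31] 16.615209700848556 52.59677231311798
```

View pics/w2.png

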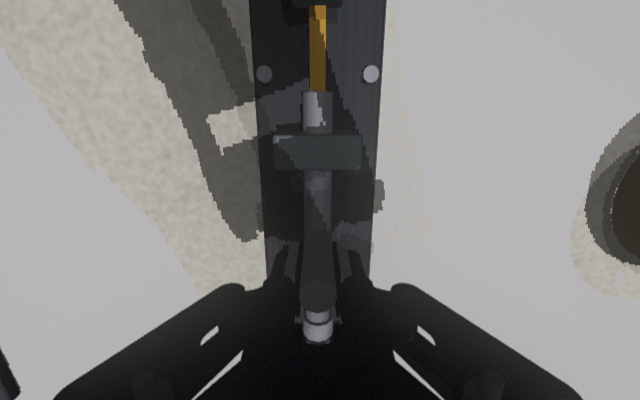

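The post is gripped centrally, near (318,300), and has been drawn about 34 mm. Next I ease forward to see whether the sear takes the load.

```bash
python3 - <<'E'
from h import *
np.set_printoptions(precision=2,suppress=True)
u=np.array([np.cos(np.radians(-5.7)),np.sin(np.radians(-5.7)),0])
P=np.array([601,181,86.])
for d in(36,34,32,30,29):
    hit=bot.servo_line(P-u*d,speed=20)
    s=bot.read_state();f=np.dot(s["ft_force"],u);print(d,s["clock"],np.array(s["ee_pos"]),f)
    if f<3: break
E
```

```text
36 5.375 [566.54 184.4   86.3 ] 13.321237911285236
34 5.625 [568.6  184.21  86.33] 12.469412394802516
32 5.875 [570.55 183.99  86.31] 12.228466675603851
30 6.125 [572.49 183.81  86.3 ] 11.680764527985913
29 6.375 [572.75 183.8   86.26] 7.023038663566015
```

The load came off the arm at about 28 mm, so the sear is holding. Now I release, lift off and check.

```bash
python3 - <<'E'
from h import *
np.set_printoptions(precision=2,suppress=True)
def post(n,c=None):
    c=cam("wrist");w=cloud(c)[:, 240:400].reshape(-1,3);w=w[~np.isnan(w).any(1)]
    e=np.array(bot.read_state()["ee_pos"])
    t=w[(w[:,2]>99)&(w[:,2]<109)];print(n,len(t),t.mean(0),t.min(0),t.max(0));return c
bot.move_gripper(60)
s=bot.read_state();p=np.array(s["ee_pos"]);print(s["grip_width"],s["ft_force"])
bot.servo_line([p[0],p[1],150],speed=150)
bot.move_gripper(0,grip_force=30)
q=down(174.3)
bot.move_to([500,191.3,210],q)
c=post("cocked");cv2.imwrite("pics/w3.png",c["image"]);print(bot.read_state()["clock"])
E
```

```text
59.7318211477148 [-0.64 -0.45 -0.32]<stdin>:6: RuntimeWarning: Mean of empty slice.
  ret = um.true_divide(
Traceback (most recent call last):
ValueError: zero-size array to reduction operation minimum which has no identity
```

```bash
python3 - <<'E'
from h import *
np.set_printoptions(precision=2,suppress=True)
for n in("scene","side"):
    c=cam(n);w=cloud(c).reshape(-1,3);w=w[~np.isnan(w).any(1)]
    for nm,a in(("now",w),("start",np.load(n+".npy").reshape(-1,3))):
        t=a[(a[:,2]>72)&(a[:,2]<108)&(a[:,0]>540)&(a[:,0]<640)&(a[:,1]>160)&(a[:,1]<200)];print(n,nm,len(t),t.mean(0))
    u0,v0=(340,150) if n=="scene" else (220,100)
    cv2.imwrite(f"pics/{n}2.png",cv2.resize(c["image"][v0:v0+150,u0:u0+200],None,fx=3,fy=3))
c=cam("wrist");w=cloud(c);w=w[(w[...,0]<485)&(w[...,0]>410)&(w[...,2]>44)&(w[...,2]<64)];print("pad",len(w),w.min(0),w.max(0),w.mean(0))
s=bot.read_state();print(s["clock"],s["ee_pos"],s["grip_width"])
E
```

```text
scene now 157 [579.27 179.98  90.73]
scene start 159 [607.05 177.27  91.06]
side now 120 [573.03 178.48  91.53]
side start 114 [600.58 176.01  91.59]
pad 1250 [426.4 178.8  44.4] [484.98 214.24  55.41] [445.05 196.65  53.22]
8.7 [500.31 191.04 208.9 ] 0.21186014461589375
```

View pics/side2.png

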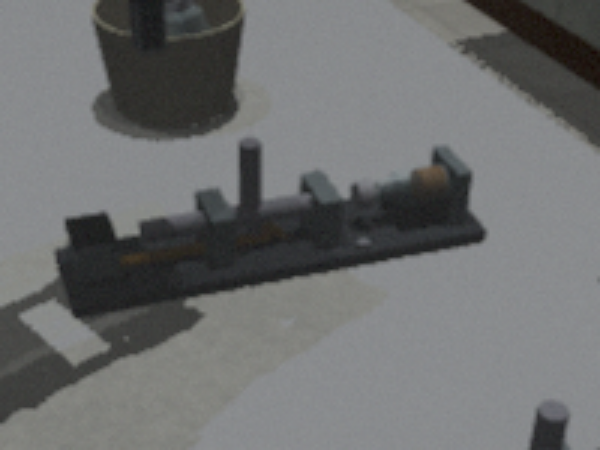

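The press is cocked: the post, at (250,180) in the crop, has stayed 27.7 mm back with the gripper off it. The pad, at (90,228), is up. Next I push the pad.

```bash
python3 - <<'E'
from h import *
np.set_printoptions(precision=2,suppress=True)
q=down(174.3);X,Y=445,196.7
bot.move_to([X,Y,95],q)
def st(n):
    s=bot.read_state();print(n,s["clock"],np.array(s["ee_pos"]),np.array(s["ft_force"]))
bot.servo_line([X,Y,76],speed=60);st("above")
for z in (71,68,66,64,63.5):
    hit=bot.servo_line([X,Y,z],speed=20,until_force=14);st(z)
    if hit: print("stop");break
bot.dwell(.2);st("held")
bot.servo_line([X,Y,110],speed=80);st("up")
bot.move_to([500,191.3,260],q)
for n in("scene","side"):
    c=cam(n);w=cloud(c).reshape(-1,3);w=w[~np.isnan(w).any(1)]
    t=w[(w[:,2]>72)&(w[:,2]<108)&(w[:,0]>540)&(w[:,0]<640)&(w[:,1]>160)&(w[:,1]<200)];print(n,len(t),t.mean(0))
    u0,v0=(340,150) if n=="scene" else (220,100)
    cv2.imwrite(f"pics/{n}3.png",cv2.resize(c["image"][v0:v0+150,u0:u0+200],None,fx=3,fy=3))
st("end")
E
```

```text
above 9.7417 [445.09 196.67  75.9 ] [0.05 0.33 0.01]
71 10.1417 [445.38 196.81  71.25] [1.56 1.21 3.36]
68 10.4417 [445.37 196.83  68.38] [ 0.01 -0.63  5.17]
66 10.6917 [445.17 196.79  66.13] [2.05 0.19 3.14]
64 10.9417 [445.14 196.77  64.02] [ 0.95 -0.26  4.54]
63.5 11.1917 [445.13 196.74  63.56] [1.46 0.7  3.76]
held 11.3917 [445.1  196.75  63.59] [2.45 0.79 4.17]
up 12.125 [444.69 196.57 109.59] [-0.11 -0.83 -0.39]
scene 170 [616.9  176.36  90.84]
side 120 [610.3  175.18  91.26]
end 12.9083 [499.39 191.23 258.33] [ 0.31 -0.36  0.2 ]
```

View pics/side3.png

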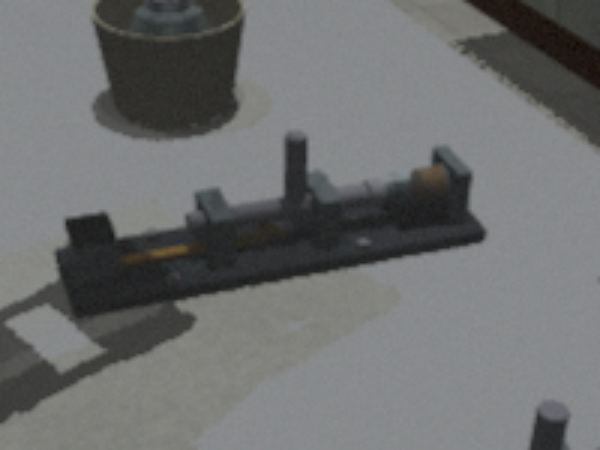

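The striker fired. The post, now at (296,165) in the crop, is about 9.8 mm past its starting position, so the striker is at about 0 and the cap is home. The pad is back up.

```bash
python3 -c "
from rig import bot
print(bot.finish_job())"
```

```text
the job is handed in; nothing more can be done
None
```

The loaded press was cocked, released and fired; by camera measurement the cap is fully home, and the press was left uncocked with its pad up and the arm clear, handed in at about 13 s.

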